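# Snap the hold-down bar onto the vial shaker

### The job

Take the loose hold-down bar by its grip, bring it level over the row of vials on the shaker so that the notch in each end of the bar lines up with one snap hook, and press it straight down until both hooks have clicked over it and it lies flat on both ledges. Use no more force than the clicks need: stop as soon as the bar is home, do not ram it onto the ledges, then let go. Leave the other things on the bench alone.

Things in the scene. Friction and masses are not known exactly. Their poses are not given: they have to be found in the camera images.
- bar: the loose hold-down bar, 120 g, lying flat on the bench: an aluminium plate 6 mm thick, 132 mm long (its own y), 44 mm wide (its own x), with an upright black grip in the middle. In the middle of each end is a notch 22 mm wide (along x) and 11 mm deep. Origin: centre of its underside; z up. It is the same either way round
- bar_grip (a point): centre of the bar's grip, a block 16 mm wide (bar x), 44 mm long (bar y), standing 40 mm above the plate, from 6 to 46 mm above the bar's underside; this point is 26 mm above the underside. Axes as the bar's
- shaker: the fixed bench shaker: a white machine 200 by 200 mm, dark platform 70 mm above the bench. In its middle a white block 44 mm (x) by 96 mm (y) holds three amber vials in a row along y, with a ledge at each end of the row and a black snap hook beyond each ledge. The home bar lies centred over the origin, along y. Origin: centre of its underside, on the bench; z up
- hook_left (a joint): outward bend (rad) of the snap hook at the shaker's +y end: 0 relaxed, about 0.06 while the bar's edge passes its nose. The downward push on both together builds up to about 12 to 20 N when the bar's underside passes the noses, then drops to about a half while the plate's edge slides by them, and vanishes at the click, when both spring back to 0. The bar then meets the hard ledges within 1.5 mm
- hook_right (a joint): the same for the hook at the shaker's -y end
- axis (a point): point on the shaker's vertical middle line 126 mm above the bench (axes as the shaker's): the LOWEST height the ledge tops can have. The block with vials, ledges and hooks stands on a stiff height screw, set anywhere from 0 to 18 mm higher, which is not measured: feel for it. Ledges: 44 mm (x) by 10 mm, 43 mm off along +y and -y; vial caps are 2 mm lower than the ledges
- hook_root_left (a point): foot of the left hook, on the platform line. The hook is a springy upright 17 mm wide (x), 4 mm thick, its inner face 56.5 mm from the middle, its top 19 mm above the ledges. The barb reaches inward to 52 mm: a steep lead-in from the top to the nose 9 mm above the ledges, then a flat underside 7.5 mm above them. The bar's notch edges meet the lead-ins when its underside is about 16 mm above the ledges
- hook_root_right (a point): the same for the right hook, at the -y end
- vial_jar: a small amber glass jar with a black cap, 28 mm across and 55 mm tall, near the bar; bystander. Origin: centre of its underside
- spatula: a flat steel lab spatula 150 mm long, 4 mm thick, lying on the bench near the bar; bystander. Origin: its middle, underside
- bottle_a: an amber reagent bottle, 68 mm across, 145 mm tall, on the robot's left; bystander. Origin: centre of its underside
- bottle_b: a like amber bottle on the robot's right; bystander. Origin: centre of its underside
- beaker: a glass beaker 64 mm across, 85 mm tall, at the back; bystander. Origin: centre of its underside
- mortar: a white ceramic mortar 100 mm across, 55 mm tall, at the back; bystander. Origin: centre of its underside
- dish: a shallow glass dish 100 mm across, 30 mm tall, on the right; bystander. Origin: centre of its underside
There are look-alikes about, which are no part of the job. Of the things that look like the bar, take the one that is farthest to the robot's left at the start.

How it is judged:
By the outcome, as a careful person would: the job done as asked, in the order asked, and still so for the second after the job is handed in, with the robot touching nothing.
It also fails if it takes over 48 s, if anything falls off the work surface, if the arm or the gripper's body presses on something with over 40 N, if the wrist force passes 120 N, or if a joint passes its speed limit or range.

### The arm

A 6-joint arm with a two-finger parallel gripper is mounted at the origin on the work surface. World frame = base frame: x ahead of the robot, y to its left, z up, the work surface at z = 0. Lengths are in m, angles in degrees, forces in N, time in s.
With the tool pointing down it reaches from about 0.3 to 0.75 m from the base axis. Payload 8.5 kg.
Tool frame: the origin (TCP) lies between the finger pads; the fingertips stand ahead of it and the grasp point (between the pads) lies 8 mm behind it (env.tcp_to_tips is the z of the fingertips in the tool frame, in m); z points along the fingers, x is the direction in which the jaws open and shut, and the axes are right-handed (so a half turn about z gives the same grasp; the last joint's range is limited). The gripper opens to 85 mm and grips with 20 to 120 N. Pads are 22 mm wide; open, the fingers measure 114 mm over their backs; the gripper's body (76 mm by 85 mm) begins 54 mm behind the grasp point. The pads swing forward as they close: fully open they stand 13 mm farther back than shut.
Start: joints at [-81.434, 21.807, 74.336, -0, 83.858, -12.336], TCP at [0.196, -0.514, 0.242] pointing down, gripper open.
Joint ranges: [-178.18, 178.18], [-50.72, 133.34], [12.68, 142.11], [-81.47, 261.47], [9.98, 163.14], [-165.26, 165.26]. Speed limits (degrees/s): [136.94, 136.94, 180, 180, 180, 180].

### API

Orientations are given as a 3x3 rotation matrix whose columns are the frame's x, y, z axes.
In Python, from rig import observe, viewer, env gives the robot as it stands.
- The arm moves only by the tool jog_arm, never from a script. Its arguments are lists of equal length, an entry for each row: "dr": the turn, a rotation vector about the tool's x, y, z in rad, a list of three; "slide": the shift along the tool's x, y, z in m, a list of three; "gripper": the opening, from -1 (shut) to 1 (fully open), so that 0 is half open. In form: {"dr": [[rx, ry, rz], ...], "slide": [[dx, dy, dz], ...], "gripper": [gripper, ...]}. A call has exactly 10 rows; each row shifts and turns the commanded pose from where the row before left it, along the tool's axes as they then stand; what a row does not reach is not made up. A row lasts 1/10 s, in which the tool goes at most 50 mm and 8.59 degrees, less where a joint would pass 70% of its speed; a pose out of reach is approached as far as the arm can. A call is refused whole if a number of a shift passes 0.05 or a number of a turn 0.15, either way. A call with a gripper value outside its range is refused whole. The fingers move at their own pace and stop on an object; "force" is the grip in N (left out, the last holds). Time passes only in rows, so rows that do not move let the fingers close, or fill a call up. It gives the time, the measured TCP pose, the force and the opening at its end, in the units of the state.
- observe(): the state, without advancing time (a new reading comes with each control period).
- viewer.get_image(name): name is "side" or "top"; returns a dict with "pixels" (480x640x3 uint8, blue, green, red), "camera_matrix" (3x3 intrinsics, pixels), "R" (3x3) and "t" (3): a world point X has camera coordinates R X + t. Camera axes: x right, y down, z forward; pixel columns grow to the right and rows downward; lengths in m; the calibration is good to about 2 mm. A picture is of the moment at which its call begins. There is no depth.
- env.close_job(): hands the job in, once; it reports no verdict.
The state is a dict: "time_s": time; "q": joint angles; "qvel": joint speeds; "joint_efforts": joint torques, N m; "position": TCP position; "tool_rot": TCP orientation; "ft_force": force on the tool from outside, world axes, zero at the start; "wrist_torque": the same for the moment, N m; "grip_width": finger opening in m.
Only numpy, scipy, OpenCV 4.12 (cv2) and the standard library are available. Lean on these libraries where they do the work, as an engineer would, in place of code of your own. Each camera call takes 0.05 s, during which the arm holds its last target.

## Working session

There is one attempt and no reset: what is moved stays moved. The work goes in short steps, Python scripts to look and compute and a tool call to move; the robot and the scene stay as the last step left them, time stands still between calls to the robot, and variables do not carry over. Pictures are saved under pics/ and viewed, and the job is handed in when it is done.

Besides the shell and the picture viewer there is one more tool, called after "Emit:" by a JSON object that holds its "fn" and its "kwargs", one argument or row to a line. jog_arm: Moves the arm, as the interface text tells. Its arguments: {"type":"object","properties":{"dr":{"type":"array","items":{"type":"array","items":{"type":"number"}}},"slide":{"type":"array","items":{"type":"array","items":{"type":"number"}}},"gripper":{"type":"array","items":{"type":"number"}},"force":{"type":"number"}},"required":["dr","slide","gripper"]}

```bash
ls; mkdir -p pics; python3 - <<'E'
from rig import observe, viewer, env
import cv2,numpy as np
s=observe()
for k,v in s.items(): print(k,np.round(v,4).tolist())
print(env.tcp_to_tips)
for n in("side","top"):
    d=viewer.get_image(n);cv2.imwrite(f"pics/{n}0.png",d["pixels"]);np.savez(f"pics/{n}0.npz",**d)
    print(n,d["camera_matrix"],d["R"],d["t"],-d["R"].T@d["t"])
E
```

```text
pics
time_s 0.0
q [-81.4341, 21.8416, 74.3852, 0.0009, 83.8574, -12.3357]
qvel [0.0676, 0.0257, 0.019, 0.1565, -0.0951, 0.0771]
joint_efforts [-0.0017, -44.846, -23.1282, -0.0002, 0.0047, -0.0]
position [0.1962, -0.5135, 0.2417]
tool_rot [[0.3568, -0.9342, -0.0002], [-0.9342, -0.3568, 0.0015], [-0.0014, -0.0003, -1.0]]
ft_force [0.4388, -0.048, 0.8525]
wrist_torque [-0.0039, -0.0118, -0.0632]
grip_width 0.0856
0.011
side [[487.57134586   0.         318.94794436]
 [  0.         487.57134586 239.08670827]
 [  0.           0.           1.        ]] [[ 0.99991188 -0.01239396  0.0047562 ]
 [-0.00491047 -0.67817578 -0.73488332]
 [ 0.01233366  0.73479521 -0.67817688]] [-0.54224835  0.06236612  1.19240624] [ 0.52780009 -0.8405998   0.8570732 ]
top [[600.92847043   0.         328.23074942]
 [  0.         600.92847043 232.62949222]
 [  0.           0.           1.        ]] [[ 0.01941354 -0.9997604   0.01011216]
 [-0.9895311  -0.02065961 -0.1428334 ]
 [ 0.14300809 -0.00723339 -0.98969509]] [-0.00712215  0.57052701  1.74101955] [0.31571261 0.0172599  1.80464082]
```

View pics/side0.png

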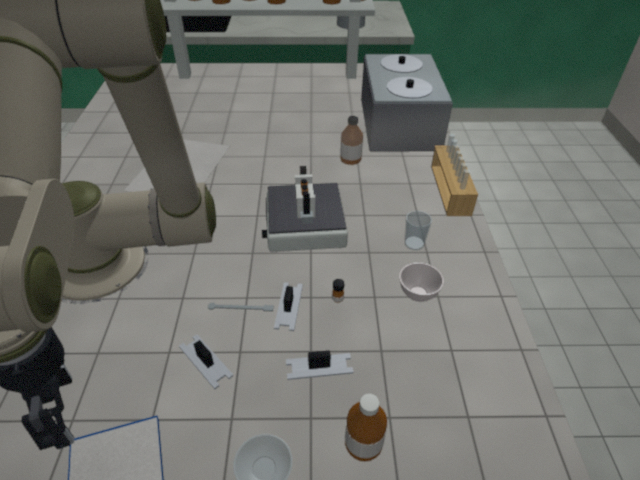

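View pics/top0.png

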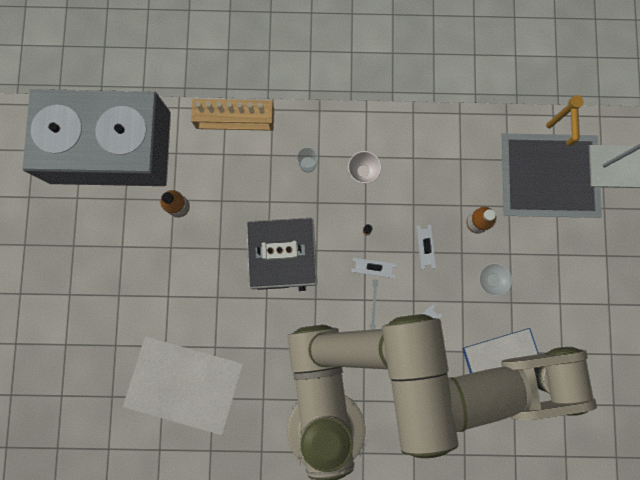

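```bash
python3 - <<'E'
import cv2,numpy as np
s=cv2.imread("pics/side0.png");t=cv2.imread("pics/top0.png")
def crop(im,x,y,w,h,k): return cv2.resize(im[y:y+h,x:x+w],None,fx=k,fy=k,interpolation=cv2.INTER_NEAREST)
cv2.imwrite("pics/c1.png",np.hstack([crop(s,240,275,65,60,6),crop(t,345,240,65,60,6)]))
cv2.imwrite("pics/c2.png",np.hstack([crop(s,255,160,100,100,4),crop(t,235,205,95,100,4)]))
E
```

```text
(no output)
```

View pics/c1.png

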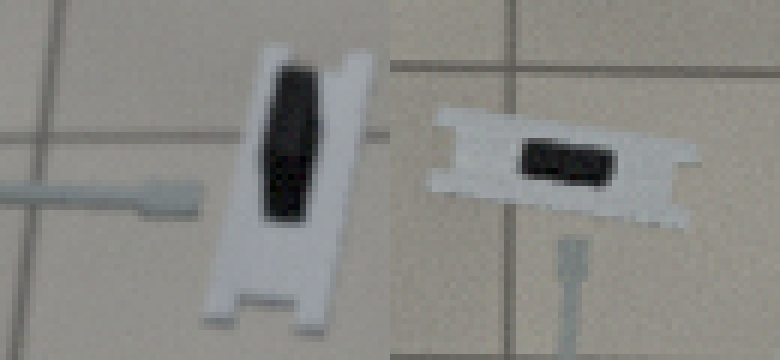

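View pics/c2.png

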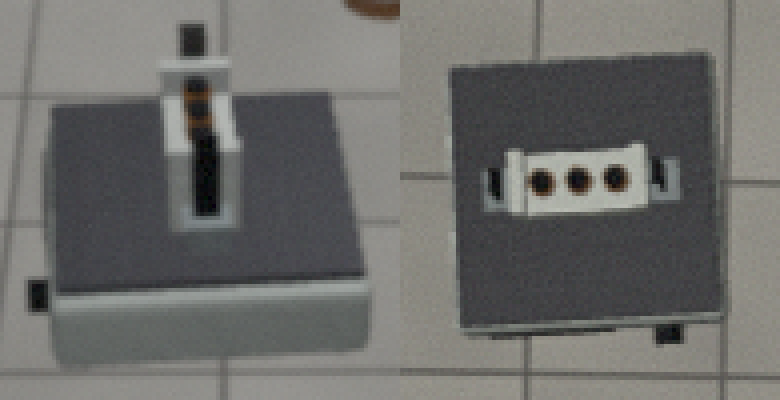

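```bash
cat > h.py <<'E'
import cv2,numpy as np
def load(n): return dict(np.load(n))
def plane(d,uv,z):
    uv=np.atleast_2d(np.asarray(uv,float)); K,R,t=d["camera_matrix"],d["R"],d["t"]
    r=(R.T@np.linalg.inv(K)@np.c_[uv,np.ones(len(uv))].T).T; c=-R.T@t
    return c+r*((z-c[2])/r[:,2])[:,None]
def proj(d,X):
    X=np.atleast_2d(X); p=(d["R"]@X.T).T+d["t"]; p=p/p[:,2:]; return (p@d["camera_matrix"].T)[:,:2]
def tri(d1,p1,d2,p2):
    P=[d["camera_matrix"]@np.c_[d["R"],d["t"]] for d in(d1,d2)]
    X=cv2.triangulatePoints(P[0],P[1],np.float64(p1).reshape(2,1),np.float64(p2).reshape(2,1));return (X[:3]/X[3]).ravel()
E
python3 - <<'E'
from h import *
S,T=load("pics/side0.npz"),load("pics/top0.npz")
def blob(d,box,f,k=6):
    x,y,w,h=box; im=d["pixels"][y:y+h,x:x+w]
    im=cv2.resize(im,None,fx=k,fy=k,interpolation=cv2.INTER_CUBIC).astype(int)
    m=f(im).astype(np.uint8)
    n,l,st,c=cv2.connectedComponentsWithStats(m); i=1+np.argmax(st[1:,4])
    m=(l==i).astype(np.uint8)
    cs,_=cv2.findContours(m,cv2.RETR_EXTERNAL,cv2.CHAIN_APPROX_NONE)
    c=max(cs,key=cv2.contourArea)[:,0,:]
    return (c+.5)/k-.5+[x,y]
dark=lambda im:im.max(2)<75
im=T["pixels"];print(im[255:282:3,350:400:4].max(2))
for nm,d,b in(("top",T,(345,240,60,45)),("side",S,(270,278,40,55))):
    im=d["pixels"]
    for th in (170,178,186) if nm=="top" else (175,185):
        c=blob(d,b,lambda im:im.min(2)>th-25)
        X=plane(d,c,0.006)[:,:2]
        print(nm,th,cv2.minAreaRect((X*1000).astype(np.float32)))
    c=blob(d,b,dark)
    for z in (0.046,) : print(nm,"grip",z,cv2.minAreaRect((plane(d,c,z)[:,:2]*1000).astype(np.float32)), c.min(0),c.max(0))
E
```

```text
[[139 138 143 143 140 147 144 147 146 150 145 146 147]
 [142 161 153 138 142 142 147 144 145 149 145 148 152]
 [137 140 165 161 159 163 159 155 148 146 149 148 148]
 [144 138 163 158 148  37  69  96 162 162 161 156 148]
 [139 136 166 166 115  33  31  24 109 164 162 136 148]
 [143 161 164 159 164 163  83  52 162 164 158 149 151]
 [145 138 135 141 158 160 162 163 157 160 158 149 147]
 [140 142 139 143 147 148 149 141 136 159 159 157 148]
 [140 137 140 145 148 150 132 140 145 144 146 149 147]]
top 170 ((473.4209289550781, -133.6680908203125), (134.47735595703125, 45.655662536621094), 82.75296783447266)
top 178 ((474.3889465332031, -118.11822509765625), (98.50592041015625, 40.45918273925781), 84.07225036621094)
top 186 ((489.7772521972656, -120.86219787597656), (1.0051815509796143, 13.038507461547852), 1.1677442789077759)
top grip 0.046 ((471.3197326660156, -131.9783477783203), (43.87807083129883, 18.1247615814209), 83.0055160522461) [366.58333333 263.08333333] [381.58333333 270.41666667]
side 175 ((471.2287292480469, -132.54931640625), (130.27285766601562, 43.13873291015625), 82.53221893310547)
side 185 ((493.0008544921875, -76.70623016357422), (0.7777214050292969, 1.5615546703338623), 1.0629013776779175)
side grip 0.046 ((473.1695556640625, -150.47537231445312), (71.22960662841797, 18.80738067626953), 85.31297302246094) [283.41666667 285.91666667] [292.41666667 311.25      ]
```

```bash
python3 - <<'E'
from h import *
S,T=load("pics/side0.npz"),load("pics/top0.npz")
print(tri(S,(289.2,290.8),T,(374.2,266.9)))
def crop(im,x,y,w,h,k): return cv2.resize(im[y:y+h,x:x+w],None,fx=k,fy=k,interpolation=cv2.INTER_CUBIC)
cv2.imwrite("pics/c3.png",crop(T["pixels"],250,232,62,35,12))
cv2.imwrite("pics/c4.png",crop(S["pixels"],285,160,40,65,9))
E
```

```text
[ 0.4725698  -0.13197934  0.04871777]
```

View pics/c3.png

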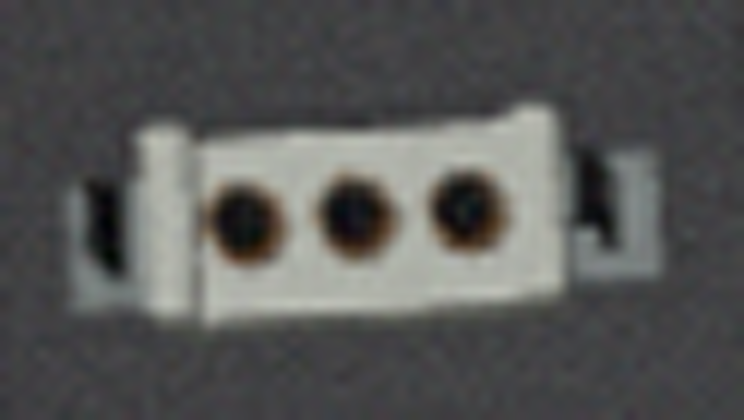

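View pics/c4.png

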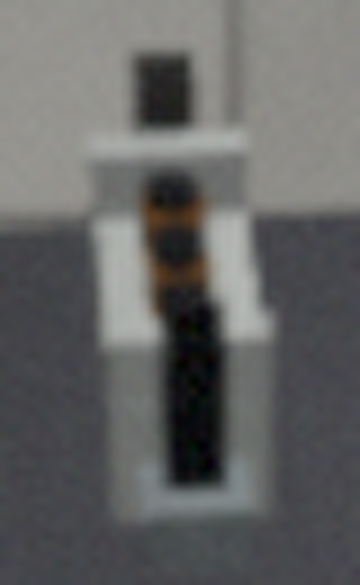

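```bash
python3 - <<'E'
from h import *
S,T=load("pics/side0.npz"),load("pics/top0.npz")
c=lambda p,o,k:((np.array(p)+.5)/k-.5+o)
for a,b in(((246,222),(172,192)),((355,217),(178,243)),((467,210),(184,293))):
    print("cap",np.round(tri(T,c(a,[250,232],12),S,c(b,[285,160],9)),4))
# hook tops
for a,b in(((100,190),(163,58)),((598,160),(194,308))):
    print("hook",np.round(tri(T,c(a,[250,232],12),S,c(b,[285,160],9)),4))
# platform
for nm,d,(x,y,w,h) in(("top",T,(235,205,95,90)),("side",S,(255,170,100,70))):
    im=d["pixels"][y:y+h,x:x+w]; k=6
    im=cv2.resize(im,None,fx=k,fy=k,interpolation=cv2.INTER_CUBIC).astype(int)
    m=((im.max(2)<105)).astype(np.uint8); m=cv2.morphologyEx(m,cv2.MORPH_OPEN,np.ones((25,25)))
    n,l,st,_=cv2.connectedComponentsWithStats(m);m=(l==1+np.argmax(st[1:,4])).astype(np.uint8)
    cs,_=cv2.findContours(m,cv2.RETR_EXTERNAL,cv2.CHAIN_APPROX_NONE);q=max(cs,key=cv2.contourArea)[:,0]
    hull=cv2.convexHull(q)
    P=plane(d,(hull[:,0]+.5)/k-.5+[x,y],0.07)[:,:2]*1000
    print(nm,cv2.minAreaRect(P.astype(np.float32)))
    ap=cv2.approxPolyDP(hull,20,True)[:,0]; print(np.round(plane(d,(ap+.5)/k-.5+[x,y],.07)*1000,1)[:,:2].tolist())
E
```

```text
cap [0.5052 0.1672 0.1278]
cap [0.5069 0.1418 0.1288]
cap [0.5088 0.1155 0.1314]
hook [0.5066 0.1986 0.1524]
hook [0.5161 0.0841 0.1512]
top ((507.80010986328125, 137.845947265625), (191.10939025878906, 196.597412109375), 4.70302152633667)
[[607.8, 54.1], [420.7, 36.3], [405.9, 226.7], [592.5, 242.1]]
side ((504.3194580078125, 137.2428741455078), (195.9864501953125, 196.58665466308594), 4.545615196228027)
[[594.6, 234.1], [606.2, 48.3], [418.4, 36.8], [407.6, 223.9]]
```

The three look-alikes in the top view are at (374,267), (427,247) and (430,312). The smallest column is farthest to the robot's left, so (374,267) is the bar, which is (288,305) in the side view. The crop shows it notched with a black grip. It lies at about (0.472, -0.133), with yaw -7.3°. The shaker is at about (0.509, 0.1415), with yaw +4.5°.

Emit:
{"fn": "jog_arm", "kwargs": {
  "dr": [
    [0,0,0],
    [0,0,0],
    [0,0,0],
    [0,0,0],
    [0,0,0],
    [0,0,0],
    [0,0,0],
    [0,0,0],
    [0,0,0],
    [0,0,0]
  ],
  "slide": [
    [-0.0257,-0.0394,0],
    [-0.0257,-0.0394,0],
    [-0.0257,-0.0394,0],
    [-0.0257,-0.0394,0],
    [-0.0257,-0.0394,0],
    [-0.0257,-0.0394,0],
    [-0.0257,-0.0394,0],
    [-0.0257,-0.0394,0],
    [-0.0257,-0.0394,0],
    [-0.0257,-0.0394,0]
  ],
  "gripper": [0.1,0.1,0.1,0.1,0.1,0.1,0.1,0.1,0.1,0.1]
}}

```text
time_s: 1.1
position: [0.4733, -0.1313, 0.2422]
tool_rot: [[0.357, -0.934, -0.0], [-0.934, -0.357, 0.0], [-0.0, 0.0, -1.0]]
ft_force: [0.8, -0.9, 0.4]
grip_width: 0.047
```

Emit:
{"fn": "jog_arm", "kwargs": {
  "dr": [
    [0,0,-0.135],
    [0,0,-0.135],
    [0,0,-0.135],
    [0,0,-0.135],
    [0,0,-0.135],
    [0,0,-0.135],
    [0,0,-0.135],
    [0,0,-0.135],
    [0,0,0],
    [0,0,0]
  ],
  "slide": [
    [0,0,0.015],
    [0,0,0.015],
    [0,0,0.015],
    [0,0,0.015],
    [0,0,0.015],
    [0,0,0.015],
    [0,0,0.015],
    [0,0,0],
    [0,0,0],
    [0,0,0]
  ],
  "gripper": [0.1,0.1,0.1,0.1,0.1,0.1,0.1,0.1,0.1,0.1]
}}

```text
time_s: 2.1
position: [0.4727, -0.1332, 0.1374]
tool_rot: [[0.992, -0.129, 0.0], [-0.129, -0.992, -0.0], [0.0, 0.0, -1.0]]
ft_force: [0.0, 0.9, 0.1]
grip_width: 0.0469
```

```bash
python3 - <<'E'
from rig import observe, viewer, env
import cv2,numpy as np
s=observe()
for k in("time_s","position","tool_rot","ft_force","grip_width"): print(k,np.round(s[k],4).tolist())
R=s["tool_rot"];print(R.T@(np.array([.4722,-.133,.024])-s["position"]), np.degrees(np.arctan2(R[1,0],R[0,0])))
d=viewer.get_image("side");np.savez("pics/s1.npz",**d)
cv2.imwrite("pics/s1.png",cv2.resize(d["pixels"][220:370,190:390],None,fx=4,fy=4))
E
```

```text
time_s 2.1
position [0.4727, -0.1332, 0.1374]
tool_rot [[0.9916, -0.1292, 0.0001], [-0.1292, -0.9916, -0.0], [0.0001, 0.0, -1.0]]
ft_force [0.0129, 0.9076, 0.068]
grip_width 0.0469
[-4.89938894e-04 -1.01651435e-04  1.13393101e-01] -7.421998741076832
```

View pics/s1.png

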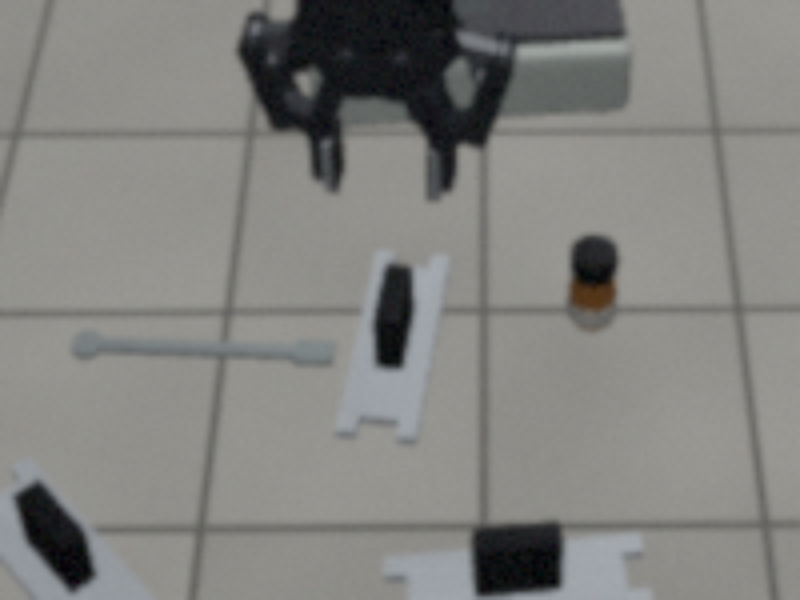

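The picture shows the open jaws over the bar, straddling the grip at (393,315) in the crop, with the spatula and jar clear. I'll descend and grip.

Emit:
{"fn": "jog_arm", "kwargs": {
  "dr": [
    [0,0,0],
    [0,0,0],
    [0,0,0],
    [0,0,0],
    [0,0,0],
    [0,0,0],
    [0,0,0],
    [0,0,0],
    [0,0,0],
    [0,0,0]
  ],
  "slide": [
    [0,0,0.017],
    [0,0,0.017],
    [0,0,0.017],
    [0,0,0.017],
    [0,0,0.015],
    [0,0,0.014],
    [0,0,0.011],
    [0,0,0.005],
    [0,0,0],
    [0,0,0]
  ],
  "gripper": [0.1,0.1,0.1,0.1,0.1,0.1,0.1,0.1,0.1,0.1],
  "force": 80
}}

```text
time_s: 3.15
position: [0.4729, -0.1333, 0.0247]
tool_rot: [[0.992, -0.126, 0.001], [-0.126, -0.992, -0.0], [0.001, 0.0, -1.0]]
ft_force: [0.9, 0.6, -0.2]
grip_width: 0.0469
```

Emit:
{"fn": "jog_arm", "kwargs": {
  "dr": [
    [0,0,0],
    [0,0,0],
    [0,0,0],
    [0,0,0],
    [0,0,0],
    [0,0,0],
    [0,0,0],
    [0,0,0],
    [0,0,0],
    [0,0,0]
  ],
  "slide": [
    [0,0,0],
    [0,0,0],
    [0,0,0],
    [0,0,0],
    [0,0,0],
    [0,0,0],
    [0,0,0],
    [0,0,0],
    [0,0,0],
    [0,0,0]
  ],
  "gripper": [-0.3,-0.6,-0.8,-1,-1,-1,-1,-1,-1,-1],
  "force": 80
}}

```text
time_s: 4.15
position: [0.4728, -0.1333, 0.0249]
tool_rot: [[0.992, -0.126, 0.001], [-0.126, -0.992, -0.001], [0.001, 0.0, -1.0]]
ft_force: [-0.3, -0.2, 6.1]
grip_width: 0.0148
```

Emit:
{"fn": "jog_arm", "kwargs": {
  "dr": [
    [0,0,0],
    [0,0,0],
    [0,0,0],
    [0,0,0],
    [0,0,0],
    [0,0,0],
    [0,0,0],
    [0,0,0],
    [0,0,0],
    [0,0,0]
  ],
  "slide": [
    [0,0,-0.01],
    [0,0,-0.03],
    [0,0,-0.035],
    [0,0,-0.035],
    [0,0,-0.03],
    [0,0,-0.025],
    [0,0,-0.02],
    [0,0,-0.01],
    [0,0,0],
    [0,0,0]
  ],
  "gripper": [-1,-1,-1,-1,-1,-1,-1,-1,-1,-1]
}}

```text
time_s: 5.15
position: [0.4722, -0.1329, 0.2185]
tool_rot: [[0.992, -0.126, -0.001], [-0.126, -0.992, 0.001], [-0.001, -0.001, -1.0]]
ft_force: [0.7, 0.1, -1.5]
grip_width: 0.0149
```

Emit:
{"fn": "jog_arm", "kwargs": {
  "dr": [
    [0,0,0],
    [0,0,0],
    [0,0,0],
    [0,0,0],
    [0,0,0],
    [0,0,0],
    [0,0,0],
    [0,0,0],
    [0,0,0],
    [0,0,0]
  ],
  "slide": [
    [0,-0.015,0],
    [0,-0.03,0],
    [0,-0.035,0],
    [0,-0.035,0],
    [0,-0.035,0],
    [0,-0.035,0],
    [0,-0.035,0],
    [0,-0.032,0],
    [0,-0.015,0],
    [0,-0.01,0]
  ],
  "gripper": [-1,-1,-1,-1,-1,-1,-1,-1,-1,-1]
}}

```text
time_s: 6.15
position: [0.5069, 0.1431, 0.2186]
tool_rot: [[0.992, -0.124, -0.002], [-0.124, -0.992, -0.0], [-0.002, 0.0, -1.0]]
ft_force: [0.0, -0.8, -1.9]
grip_width: 0.0148
```

Emit:
{"fn": "jog_arm", "kwargs": {
  "dr": [
    [0,0,-0.03],
    [0,0,-0.03],
    [0,0,-0.03],
    [0,0,-0.03],
    [0,0,-0.03],
    [0,0,-0.03],
    [0,0,-0.026],
    [0,0,0],
    [0,0,0],
    [0,0,0]
  ],
  "slide": [
    [0,0,0],
    [0,0,0],
    [0,0,0],
    [0,0,0],
    [0,0,0],
    [0,0,0],
    [0,0,0],
    [0,0,0],
    [0,0,0],
    [0,0,0]
  ],
  "gripper": [-1,-1,-1,-1,-1,-1,-1,-1,-1,-1]
}}

```text
time_s: 7.15
position: [0.5074, 0.1417, 0.2193]
tool_rot: [[0.997, 0.08, 0.0], [0.08, -0.997, 0.0], [0.0, -0.0, -1.0]]
ft_force: [0.1, 0.3, -1.2]
grip_width: 0.015
```

```bash
python3 - <<'E'
from rig import observe, viewer, env
import cv2,numpy as np
s=observe()
for k in("time_s","position","tool_rot","ft_force","wrist_torque","grip_width"): print(k,np.round(s[k],4).tolist())
R=s["tool_rot"];print(np.degrees(np.arctan2(R[1,0],R[0,0])))
for n in("side","top"):
    d=viewer.get_image(n);np.savez(f"pics/{n}2.npz",**d)
    x,y,w,h=(230,110,150,145) if n=="side" else (225,200,110,100)
    cv2.imwrite(f"pics/{n}2.png",cv2.resize(d["pixels"][y:y+h,x:x+w],None,fx=4 if n=="side" else 6,fy=4 if n=="side" else 6,interpolation=cv2.INTER_CUBIC))
E
```

```text
time_s 7.15
position [0.5074, 0.1417, 0.2193]
tool_rot [[0.9968, 0.0798, 0.0], [0.0798, -0.9968, 0.0], [0.0, -0.0, -1.0]]
ft_force [0.0704, 0.3346, -1.2101]
wrist_torque [0.0227, -0.0086, -0.0291]
grip_width 0.015
4.575843849780687
```

View pics/side2.png

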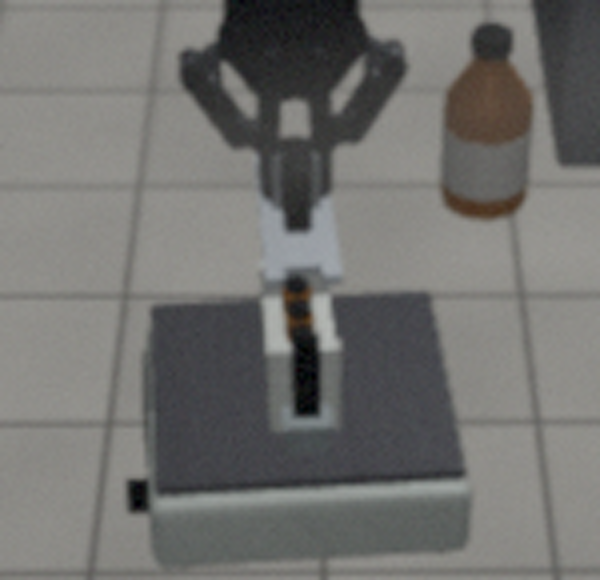

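View pics/top2.png

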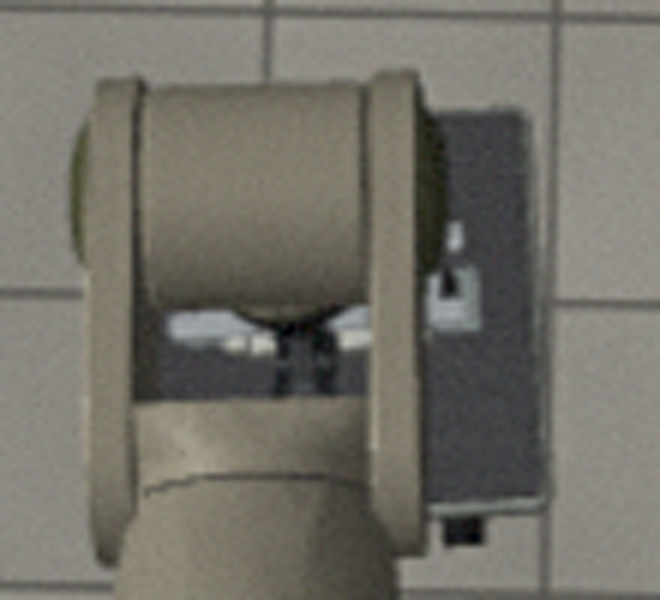

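The side view shows the bar's near end at about (300,278) in the crop, in front of the hook and level. In the top view only the right notch prong, at (455,237), shows past the wrist. I'll check the offsets numerically against the first images.

```bash
python3 - <<'E'
from h import *
S,T=load("pics/side0.npz"),load("pics/top0.npz");S2,T2=load("pics/side2.npz"),load("pics/top2.npz")
k=8
# caps, top
x,y,w,h=265,240,28,22
im=cv2.resize(T["pixels"][y:y+h,x:x+w],None,fx=k,fy=k,interpolation=cv2.INTER_CUBIC).astype(int)
for th in(60,75,90):
    n,l,st,c=cv2.connectedComponentsWithStats((im.max(2)<th).astype(np.uint8))
    for i in range(1,n):
        if st[i,4]>500: print("cap",th,st[i].tolist(),np.round(plane(T,(c[i]+.5)/k-.5+[x,y],.131)*1000,1)[0])
# white block, top
x,y,w,h=252,235,58,32
im=cv2.resize(T["pixels"][y:y+h,x:x+w],None,fx=k,fy=k,interpolation=cv2.INTER_CUBIC).astype(int)
for th in (150,170):
    n,l,st,c=cv2.connectedComponentsWithStats((im.min(2)>th).astype(np.uint8));i=1+np.argmax(st[1:,4])
    cs,_=cv2.findContours((l==i).astype(np.uint8),cv2.RETR_EXTERNAL,cv2.CHAIN_APPROX_NONE)
    q=(max(cs,key=cv2.contourArea)[:,0]+.5)/k-.5+[x,y]
    print("block",th,cv2.minAreaRect((plane(T,q,.132)[:,:2]*1000).astype(np.float32)))
# side: hooks' columns ; x at known y,z
def rowedges(d,row,c0,c1): 
    g=d["pixels"][row,c0:c1].max(1); return g.tolist()
for r in (168,170,172): print("rear hook",r,rowedges(S,r,294,314))
for r in (197,200,204,208): print("front hook",r,rowedges(S,r,298,318))
for r in range(174,184): print("bar",r,rowedges(S2,r,290,320))
E
```

```text
cap 60 [171, 55, 37, 43, 1178] [509.  116.1 131. ]
cap 60 [97, 60, 39, 40, 1190] [507. 142. 131.]
cap 60 [23, 64, 37, 42, 1174] [504.7 167.7 131. ]
cap 75 [0, 0, 224, 28, 4020] [531.7 149.2 131. ]
cap 75 [169, 53, 42, 46, 1439] [508.8 115.9 131. ]
cap 75 [96, 59, 42, 44, 1419] [506.8 141.8 131. ]
cap 75 [21, 62, 41, 46, 1393] [504.6 167.6 131. ]
cap 75 [0, 147, 224, 29, 4829] [477.2 138.6 131. ]
cap 90 [0, 0, 224, 29, 4468] [531.3 148.8 131. ]
cap 90 [168, 52, 44, 48, 1673] [508.7 115.7 131. ]
cap 90 [94, 57, 46, 49, 1674] [506.7 141.7 131. ]
cap 90 [19, 61, 46, 48, 1638] [504.5 167.4 131. ]
cap 90 [0, 141, 224, 35, 5893] [478.  139.3 131. ]
block 150 ((506.6564636230469, 136.3273468017578), (43.38669204711914, 83.27315521240234), 6.733163833618164)
block 170 ((517.5751342773438, 142.40487670898438), (14.813779830932617, 67.20616912841797), 1.1825287342071533)
rear hook 168 [150, 149, 149, 148, 146, 120, 73, 43, 41, 40, 44, 57, 110, 140, 146, 140, 121, 121, 132, 142]
rear hook 170 [148, 148, 150, 150, 144, 122, 71, 38, 43, 36, 39, 46, 98, 134, 146, 138, 123, 120, 133, 136]
rear hook 
[... 1364 characters left out ...]
 133, 101, 66, 59, 51, 68, 83, 102, 108, 109, 107, 122, 126, 125, 127, 129, 136, 139, 141, 142]
bar 180 [147, 146, 148, 145, 142, 122, 115, 116, 118, 110, 96, 67, 40, 34, 35, 42, 65, 92, 107, 109, 105, 105, 109, 113, 114, 124, 135, 141, 140, 142]
bar 181 [147, 146, 145, 144, 140, 121, 106, 106, 103, 100, 86, 61, 33, 32, 36, 35, 54, 89, 105, 110, 106, 109, 120, 123, 130, 131, 136, 140, 138, 138]
bar 182 [145, 142, 145, 143, 136, 123, 107, 105, 107, 104, 96, 74, 41, 33, 25, 36, 65, 93, 109, 110, 112, 113, 124, 134, 136, 135, 137, 134, 134, 136]
bar 183 [130, 128, 129, 129, 122, 110, 114, 118, 120, 118, 103, 83, 73, 59, 52, 64, 83, 99, 123, 136, 140, 144, 131, 116, 115, 113, 115, 114, 116, 114]
```

```bash
python3 - <<'E'
from h import *
S,T=load("pics/side0.npz"),load("pics/top0.npz");S2,T2=load("pics/side2.npz"),load("pics/top2.npz")
def xat(d,uv,y):
    c=-d["R"].T@d["t"]; r=d["R"].T@np.linalg.inv(d["camera_matrix"])@[uv[0],uv[1],1]; return np.round((c+r*(y-c[1])/r[1])*1000,1)
print("rear hook",xat(S,(302.7,170),.198)); print("front",xat(S,(306.05,204),.081))
print("rear top",xat(S,(302.7,165.8),.198))
for u in(294.6,314.6,304.6): print("bar175",np.round(plane(S2,(u,175),.2004)*1000,1))
for u in(300.8,309.9): print("notch177",np.round(plane(S2,(u,177),.2004)*1000,1))
a=np.radians(4.58);R=np.array([[np.cos(a),-np.sin(a)],[np.sin(a),np.cos(a)]])
for p in((0,0),(-22,-66),(-11,-66),(-11,-55),(11,-55),(11,-66),(22,-66)):
    w=R@(np.array(p)/1000)+[.5074,.1417]; X=[*w,.2004]; print(p,proj(S2,X).round(1),proj(T2,X).round(1),(proj(T2,X)-[225,200])[0].round(1)*6)
for y in range(236,250): print(y,T2["pixels"][y,292:312].max(1).tolist())
E
```

```text
rear hook [502.4 198.  139.7]
front [511.6  81.  121.8]
rear top [502.7 198.  152.5]
bar175 [[486.1  90.  200.4]]
bar175 [[532.4  89.8 200.4]]
bar175 [[509.2  89.9 200.4]]
notch177 [[500.6  82.  200.4]]
notch177 [[521.5  81.9 200.4]]
(0, 0) [[304.  162.4]] [[277.3 246.4]] [313.8 278.4]
(-22, -66) [[296.5 179. ]] [[302.3 253. ]] [463.8 318. ]
(-11, -66) [[301.3 178.8]] [[302. 249.]] [462. 294.]
(-11, -55) [[300.9 176. ]] [[297.9 249.2]] [437.4 295.2]
(11, -55) [[310.4 175.5]] [[297.5 241.1]] [435.  246.6]
(11, -66) [[310.8 178.3]] [[301.6 240.9]] [459.6 245.4]
(22, -66) [[315.6 178.1]] [[301.4 236.8]] [458.4 220.8]
236 [131, 127, 58, 48, 51, 38, 35, 45, 59, 69, 67, 63, 69, 63, 67, 67, 69, 70, 65, 58]
237 [129, 124, 58, 40, 47, 40, 36, 68, 118, 122, 72, 63, 66, 67, 69, 64, 70, 66, 65, 64]
238 [134, 128, 62, 44, 44, 39, 37, 78, 136, 141, 75, 66, 63, 68, 69, 62, 66, 67, 66, 63]
239 [133, 126, 62, 42, 41, 36, 44, 82, 146, 151, 87, 62, 66, 63, 69, 67, 68, 70, 71, 66]
240 [134, 127, 57, 38, 44, 36, 37, 99, 170, 156, 86, 59, 60, 68, 67, 65, 61, 68, 62, 59]
241 [134, 123, 53, 41, 39, 33, 44, 83, 133, 111, 74, 63, 63, 62, 61, 69, 64, 66, 67, 61]
242 [132, 124, 61, 38, 45, 38, 43, 65, 78, 74, 65, 64, 69, 70, 66, 70, 63, 64, 63, 62]
243 [133, 126, 63, 37, 42, 35, 53, 67, 70, 68, 74, 68, 67, 65, 66, 69, 68, 70, 70, 62]
244 [130, 121, 63, 41, 33, 41, 52, 51, 71, 86, 84, 96, 77, 65, 68, 69, 64, 67, 62, 58]
245 [133, 123, 55, 40, 53, 77, 76, 39, 77, 123, 125, 116, 98, 70, 65, 67, 64, 66, 68, 68]
246 [129, 122, 64, 55, 99, 148, 92, 31, 48, 99, 130, 123, 98, 66, 62, 66, 63, 70, 66, 67]
247 [129, 123, 63, 48, 109, 155, 91, 27, 36, 91, 128, 126, 116, 70, 64, 65, 67, 68, 70, 65]
248 [132, 117, 60, 54, 106, 150, 85, 35, 40, 86, 128, 127, 111, 71, 66, 72, 58, 63, 66, 66]
249 [131, 121, 60, 69, 126, 151, 96, 78, 89, 105, 128, 129, 113, 71, 65, 69, 66, 72, 64, 67]
```

Both cameras put the bar's centre within about 0.7 mm of the shaker's axis, and the yaws agree at 4.6°. The top view puts the bar at x 507.4, y 141.4 mm and the caps at 506.7, 141.8. The side view puts the notch axis at x 506.3 and the hook midpoint at 507.0. I'll descend in steps and feel for contact.

Emit:
{"fn": "jog_arm", "kwargs": {
  "dr": [
    [0,0,0],
    [0,0,0],
    [0,0,0],
    [0,0,0],
    [0,0,0],
    [0,0,0],
    [0,0,0],
    [0,0,0],
    [0,0,0],
    [0,0,0]
  ],
  "slide": [
    [0,-0.0003,0.004],
    [0,0,0.005],
    [0,0,0.005],
    [0,0,0.005],
    [0,0,0.005],
    [0,0,0.003],
    [0,0,0.002],
    [0,0,0.001],
    [0,0,0],
    [0,0,0]
  ],
  "gripper": [-1,-1,-1,-1,-1,-1,-1,-1,-1,-1]
}}

```text
time_s: 8.25
position: [0.5075, 0.142, 0.1895]
tool_rot: [[0.997, 0.08, 0.0], [0.08, -0.997, 0.0], [0.0, -0.0, -1.0]]
ft_force: [-0.6, -0.8, -1.7]
grip_width: 0.0149
```

```bash
python3 - <<'E'
from rig import observe, viewer, env
import cv2,numpy as np
s=observe()
for k in("time_s","position","tool_rot","ft_force","wrist_torque","grip_width"): print(k,np.round(s[k],4).tolist())
d=viewer.get_image("side");np.savez("pics/side3.npz",**d)
cv2.imwrite("pics/side3.png",cv2.resize(d["pixels"][150:240,250:360],None,fx=7,fy=6,interpolation=cv2.INTER_CUBIC))
E
```

```text
time_s 8.25
position [0.5075, 0.142, 0.1895]
tool_rot [[0.9968, 0.0799, 0.0004], [0.0799, -0.9968, 0.0], [0.0004, -0.0, -1.0]]
ft_force [-0.5573, -0.8072, -1.6625]
wrist_torque [-0.0543, 0.0021, 0.0152]
grip_width 0.0149
```

View pics/side3.png

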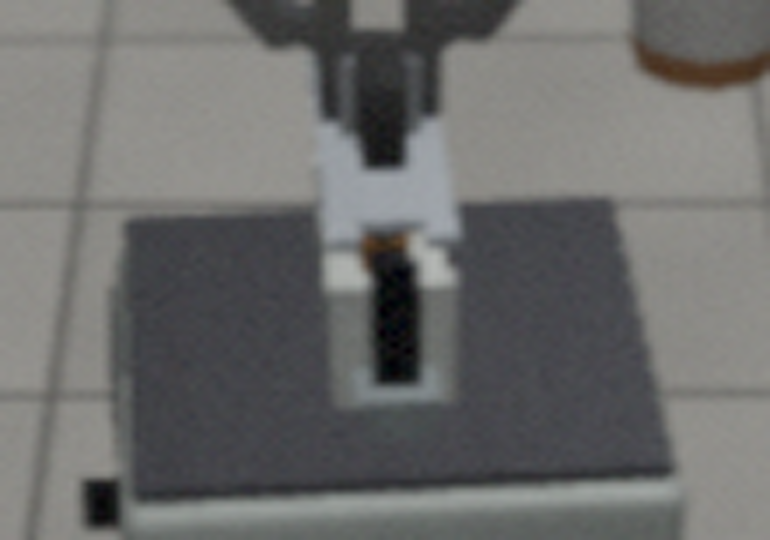

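```bash
python3 - <<'E'
from h import *
S=load("pics/side3.npz")
for r in range(186,200): print(r,S["pixels"][r,292:320].max(1).tolist())
a=np.radians(4.58);R=np.array([[np.cos(a),-np.sin(a)],[np.sin(a),np.cos(a)]])
for z in(.1706,.1646):
  for p in((-22,-66),(-11,-66),(-11,-55),(11,-55),(11,-66),(22,-66)):
    w=R@(np.array(p)/1000)+[.5075,.142]; print(p,z,proj(S,[*w,z]).round(1))
for p in((-8.5,-60.5),(8.5,-60.5)):
    w=R@(np.array(p)/1000)+[.507,.142]; print("hook",p,[proj(S,[*w,z]).round(1).tolist() for z in(.15,.12,.1)])
E
```

```text
186 [74, 71, 77, 111, 146, 162, 163, 164, 159, 156, 156, 155, 157, 155, 150, 147, 151, 152, 157, 166, 170, 169, 161, 127, 81, 74, 73, 72]
187 [66, 76, 77, 106, 143, 162, 167, 164, 158, 143, 125, 126, 126, 122, 119, 117, 116, 126, 140, 162, 172, 169, 167, 133, 81, 75, 72, 73]
188 [72, 73, 75, 101, 142, 166, 165, 164, 160, 136, 101, 90, 90, 94, 86, 92, 111, 128, 146, 162, 166, 163, 159, 134, 87, 76, 74, 72]
189 [67, 72, 75, 91, 140, 157, 155, 153, 150, 124, 92, 70, 58, 65, 73, 94, 129, 154, 153, 147, 145, 139, 136, 120, 87, 72, 74, 71]
190 [70, 72, 76, 86, 122, 135, 129, 124, 123, 102, 92, 76, 55, 61, 81, 93, 132, 161, 156, 129, 119, 110, 103, 92, 78, 72, 72, 75]
191 [74, 72, 72, 81, 113, 123, 122, 120, 114, 94, 74, 64, 58, 51, 51, 72, 130, 164, 165, 154, 145, 119, 88, 82, 79, 77, 71, 78]
192 [71, 70, 70, 81, 127, 149, 153, 151, 140, 108, 68, 46, 30, 37, 41, 57, 112, 154, 171, 176, 173, 138, 86, 72, 76, 76, 71, 75]
193 [73, 71, 73, 84, 140, 165, 172, 172, 163, 130, 78, 34, 32, 35, 37, 41, 83, 127, 163, 178, 176, 145, 87, 76, 76, 74, 74, 73]
194 [72, 72, 73, 84, 139, 168, 172, 175, 172,
[... 574 characters left out ...]
 107, 92, 76, 75, 77, 75]
199 [72, 73, 75, 78, 90, 106, 110, 109, 110, 110, 91, 52, 20, 19, 17, 14, 16, 44, 89, 104, 106, 108, 105, 88, 78, 79, 74, 74]
(-22, -66) 0.1706 [[296.8 189.4]]
(-11, -66) 0.1706 [[301.6 189.2]]
(-11, -55) 0.1706 [[301.2 186.3]]
(11, -55) 0.1706 [[310.6 185.9]]
(11, -66) 0.1706 [[310.9 188.7]]
(22, -66) 0.1706 [[315.6 188.4]]
(-22, -66) 0.1646 [[296.9 191.5]]
(-11, -66) 0.1646 [[301.6 191.2]]
(-11, -55) 0.1646 [[301.3 188.4]]
(11, -55) 0.1646 [[310.6 187.9]]
(11, -66) 0.1646 [[311.  190.7]]
(22, -66) 0.1646 [[315.6 190.5]]
hook (-8.5, -60.5) [[[302.4, 194.7]], [[302.6, 204.6]], [[302.8, 211.0]]]
hook (8.5, -60.5) [[[309.6, 194.3]], [[309.7, 204.2]], [[309.7, 210.6]]]
```

The side crop shows the bar's near notch about 0.5 px (about 1 mm) left of the hook centre. I'll shift +0.8 mm in x while coming down.

Emit:
{"fn": "jog_arm", "kwargs": {
  "dr": [
    [0,0,0],
    [0,0,0],
    [0,0,0],
    [0,0,0],
    [0,0,0],
    [0,0,0],
    [0,0,0],
    [0,0,0],
    [0,0,0],
    [0,0,0]
  ],
  "slide": [
    [0.0008,0,0.001],
    [0,0,0.001],
    [0,0,0.001],
    [0,0,0.001],
    [0,0,0.001],
    [0,0,0.001],
    [0,0,0.001],
    [0,0,0.001],
    [0,0,0],
    [0,0,0]
  ],
  "gripper": [-1,-1,-1,-1,-1,-1,-1,-1,-1,-1]
}}

```text
time_s: 9.3
position: [0.5082, 0.142, 0.1813]
tool_rot: [[0.997, 0.08, -0.0], [0.08, -0.997, -0.0], [-0.0, 0.0, -1.0]]
ft_force: [0.0, 0.2, -1.6]
grip_width: 0.0149
```

Emit:
{"fn": "jog_arm", "kwargs": {
  "dr": [
    [0,0,0],
    [0,0,0],
    [0,0,0],
    [0,0,0],
    [0,0,0],
    [0,0,0],
    [0,0,0],
    [0,0,0],
    [0,0,0],
    [0,0,0]
  ],
  "slide": [
    [0,0,0.0005],
    [0,0,0.0005],
    [0,0,0.0005],
    [0,0,0.0005],
    [0,0,0.0005],
    [0,0,0.0005],
    [0,0,0.0005],
    [0,0,0.0005],
    [0,0,0],
    [0,0,0]
  ],
  "gripper": [-1,-1,-1,-1,-1,-1,-1,-1,-1,-1]
}}

```text
time_s: 10.3
position: [0.5082, 0.142, 0.1773]
tool_rot: [[0.997, 0.08, 0.0], [0.08, -0.997, 0.0], [0.0, 0.0, -1.0]]
ft_force: [-0.8, 1.0, -2.3]
grip_width: 0.0152
```

Emit:
{"fn": "jog_arm", "kwargs": {
  "dr": [
    [0,0,0],
    [0,0,0],
    [0,0,0],
    [0,0,0],
    [0,0,0],
    [0,0,0],
    [0,0,0],
    [0,0,0],
    [0,0,0],
    [0,0,0]
  ],
  "slide": [
    [0,0,0.0005],
    [0,0,0.0005],
    [0,0,0.0005],
    [0,0,0.0005],
    [0,0,0.0005],
    [0,0,0.0005],
    [0,0,0],
    [0,0,0],
    [0,0,0],
    [0,0,0]
  ],
  "gripper": [-1,-1,-1,-1,-1,-1,-1,-1,-1,-1]
}}

```text
time_s: 11.3
position: [0.5082, 0.1421, 0.1743]
tool_rot: [[0.997, 0.08, 0.0], [0.08, -0.997, 0.0], [0.0, -0.0, -1.0]]
ft_force: [-0.7, 0.6, -1.7]
grip_width: 0.0149
```

```bash
cat > st.py <<'E'
from rig import observe
import numpy as np
s=observe()
R=s["tool_rot"]
print("t",round(s["time_s"],2),"pos",np.round(s["position"]*1000 if hasattr(s["position"],'shape') else np.array(s["position"])*1000,2),"F",np.round(s["ft_force"],1),"M",np.round(s["wrist_torque"],3),"yaw",np.degrees(np.arctan2(R[1][0],R[0][0])).round(2),"w",round(float(s["grip_width"]),4))
E
python3 st.py
```

```text
t 11.3 pos [508.18 142.06 174.34] F [-0.7  0.6 -1.7] M [0.117 0.041 0.   ] yaw 4.59 w 0.0149
```

Emit:
{"fn": "jog_arm", "kwargs": {
  "dr": [
    [0,0,0],
    [0,0,0],
    [0,0,0],
    [0,0,0],
    [0,0,0],
    [0,0,0],
    [0,0,0],
    [0,0,0],
    [0,0,0],
    [0,0,0]
  ],
  "slide": [
    [0,0,0.0005],
    [0,0,0.0005],
    [0,0,0.0005],
    [0,0,0.0005],
    [0,0,0.0005],
    [0,0,0.0005],
    [0,0,0],
    [0,0,0],
    [0,0,0],
    [0,0,0]
  ],
  "gripper": [-1,-1,-1,-1,-1,-1,-1,-1,-1,-1]
}}

```text
time_s: 12.3
position: [0.5087, 0.142, 0.1722]
tool_rot: [[0.997, 0.08, 0.002], [0.08, -0.997, -0.0], [0.002, 0.0, -1.0]]
ft_force: [-1.5, 0.7, 6.0]
grip_width: 0.015
```

```bash
python3 st.py
```

```text
t 12.3 pos [508.71 141.98 172.25] F [-1.5  0.7  6. ] M [0.028 0.104 0.016] yaw 4.58 w 0.015
```

```bash
python3 - <<'E'
from h import *
from rig import viewer
d=viewer.get_image("side");np.savez("pics/side4.npz",**d)
cv2.imwrite("pics/side4.png",cv2.resize(d["pixels"][155:230,270:345],None,fx=8,fy=8,interpolation=cv2.INTER_CUBIC))
for r in range(188,206): print(r,d["pixels"][r,292:320].max(1).tolist())
d=viewer.get_image("top");np.savez("pics/top4.npz",**d)
cv2.imwrite("pics/top4.png",cv2.resize(d["pixels"][220:280,270:330],None,fx=8,fy=8,interpolation=cv2.INTER_CUBIC))
E
```

```text
188 [67, 70, 76, 102, 140, 161, 163, 165, 165, 166, 168, 165, 168, 168, 166, 166, 171, 168, 169, 168, 168, 169, 155, 123, 79, 75, 76, 75]
189 [72, 74, 75, 93, 141, 162, 165, 166, 166, 166, 166, 165, 167, 169, 168, 168, 166, 168, 168, 168, 170, 168, 161, 128, 85, 71, 79, 72]
190 [71, 67, 76, 91, 144, 165, 164, 165, 162, 167, 167, 166, 166, 168, 168, 166, 169, 169, 169, 170, 170, 171, 165, 136, 83, 71, 74, 77]
191 [72, 72, 73, 89, 137, 162, 166, 165, 164, 165, 165, 165, 166, 166, 166, 165, 166, 169, 167, 168, 171, 172, 165, 138, 92, 75, 74, 75]
192 [69, 75, 70, 85, 134, 159, 163, 166, 163, 162, 157, 153, 152, 150, 150, 147, 149, 149, 151, 163, 170, 171, 169, 146, 102, 80, 73, 74]
193 [69, 74, 71, 81, 132, 160, 167, 166, 166, 154, 135, 119, 110, 107, 101, 102, 93, 98, 115, 153, 171, 171, 167, 147, 107, 77, 70, 75]
194 [73, 74, 72, 83, 132, 159, 167, 165, 164, 151, 114, 70, 56, 49, 44, 42, 46, 73, 118, 150, 165, 164, 158, 142, 108, 77, 75, 76]
195 [73, 74, 75, 89, 136, 155, 155, 154, 153, 144, 108, 52, 27, 19, 22, 20, 31, 90, 142, 148, 140, 139, 132, 122, 99, 76, 75, 73]
196 [73, 72, 73,
[... 541 characters left out ...]
 88, 50, 24, 19, 24, 20, 20, 40, 88, 106, 103, 107, 102, 88, 78, 78, 77, 75]
201 [69, 72, 71, 79, 87, 102, 106, 107, 108, 107, 88, 50, 21, 17, 14, 18, 24, 42, 86, 105, 111, 105, 104, 88, 78, 74, 73, 77]
202 [72, 70, 77, 77, 80, 95, 107, 111, 110, 105, 88, 49, 22, 13, 20, 10, 24, 41, 85, 110, 110, 108, 105, 88, 79, 71, 76, 79]
203 [73, 71, 71, 75, 80, 99, 109, 109, 108, 107, 86, 49, 24, 11, 7, 12, 17, 42, 88, 105, 109, 106, 103, 88, 74, 76, 81, 79]
204 [71, 74, 77, 75, 84, 99, 110, 108, 112, 110, 89, 53, 20, 19, 20, 20, 17, 42, 85, 109, 108, 109, 103, 83, 76, 79, 78, 77]
205 [73, 76, 74, 72, 81, 98, 110, 111, 112, 113, 93, 53, 27, 22, 16, 14, 22, 40, 90, 110, 110, 107, 99, 86, 78, 82, 78, 77]
```

View pics/side4.png

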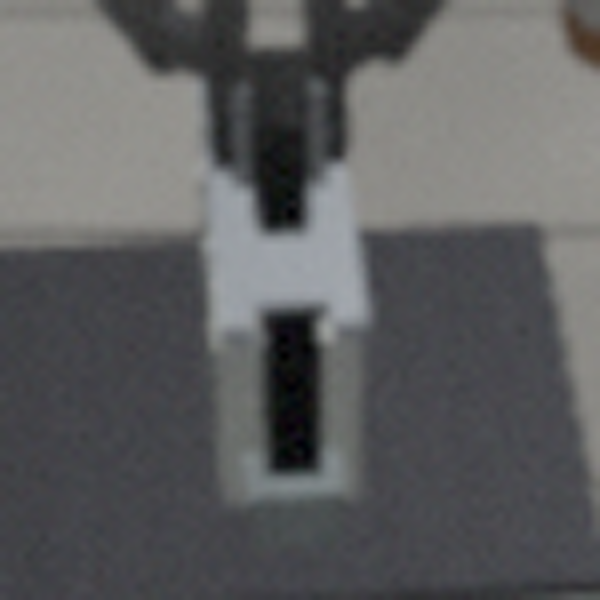

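View pics/top4.png

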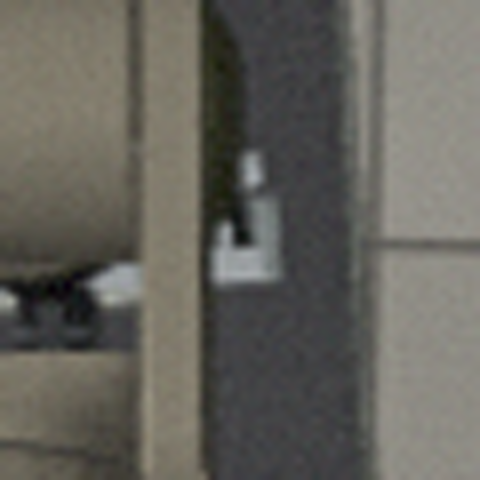

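The side view shows the near hook (dark column, crop (293,380)) inside the notch and centred to under 0.5 px. The force is 7–8 N and the moment is balanced, so both lead-ins are being met. I'll press on.

Emit:
{"fn": "jog_arm", "kwargs": {
  "dr": [
    [0,0,0],
    [0,0,0],
    [0,0,0],
    [0,0,0],
    [0,0,0],
    [0,0,0],
    [0,0,0],
    [0,0,0],
    [0,0,0],
    [0,0,0]
  ],
  "slide": [
    [0,0,0.0005],
    [0,0,0.0005],
    [0,0,0.0005],
    [0,0,0.0005],
    [0,0,0.0005],
    [0,0,0.0005],
    [0,0,0],
    [0,0,0],
    [0,0,0],
    [0,0,0]
  ],
  "gripper": [-1,-1,-1,-1,-1,-1,-1,-1,-1,-1]
}}

```text
time_s: 13.4
position: [0.5091, 0.142, 0.1698]
tool_rot: [[0.997, 0.08, 0.004], [0.08, -0.997, 0.0], [0.004, 0.0, -1.0]]
ft_force: [0.3, 1.0, 9.4]
grip_width: 0.0151
```

```bash
python3 st.py
```

```text
t 13.4 pos [509.14 142.   169.79] F [0.3 1.  9.4] M [ 0.065  0.068 -0.   ] yaw 4.58 w 0.0151
```

Emit:
{"fn": "jog_arm", "kwargs": {
  "dr": [
    [0,0,0],
    [0,0,0],
    [0,0,0],
    [0,0,0],
    [0,0,0],
    [0,0,0],
    [0,0,0],
    [0,0,0],
    [0,0,0],
    [0,0,0]
  ],
  "slide": [
    [-0.0002,0,0.0005],
    [-0.0002,0,0.0005],
    [-0.0002,0,0.0005],
    [0,0,0.0005],
    [0,0,0.0005],
    [0,0,0.0005],
    [0,0,0],
    [0,0,0],
    [0,0,0],
    [0,0,0]
  ],
  "gripper": [-1,-1,-1,-1,-1,-1,-1,-1,-1,-1]
}}

```text
time_s: 14.4
position: [0.5091, 0.142, 0.1674]
tool_rot: [[0.997, 0.08, 0.006], [0.08, -0.997, 0.0], [0.006, 0.0, -1.0]]
ft_force: [-0.9, 1.0, 14.0]
grip_width: 0.015
```

```bash
python3 st.py
```

```text
t 14.4 pos [509.08 142.01 167.42] F [-0.9  1.  14. ] M [ 0.031 -0.037 -0.019] yaw 4.59 w 0.015
```

Emit:
{"fn": "jog_arm", "kwargs": {
  "dr": [
    [0,0,0],
    [0,0,0],
    [0,0,0],
    [0,0,0],
    [0,0,0],
    [0,0,0],
    [0,0,0],
    [0,0,0],
    [0,0,0],
    [0,0,0]
  ],
  "slide": [
    [-0.0002,0,0.0005],
    [-0.0002,0,0.0005],
    [-0.0002,0,0.0005],
    [0,0,0.0005],
    [0,0,0],
    [0,0,0],
    [0,0,0],
    [0,0,0],
    [0,0,0],
    [0,0,0]
  ],
  "gripper": [-1,-1,-1,-1,-1,-1,-1,-1,-1,-1]
}}

```text
time_s: 15.4
position: [0.5077, 0.1419, 0.1639]
tool_rot: [[0.997, 0.08, 0.002], [0.08, -0.997, 0.0], [0.002, 0.0, -1.0]]
ft_force: [0.9, 0.6, 5.8]
grip_width: 0.0148
```

```bash
python3 st.py
```

```text
t 15.4 pos [507.68 141.92 163.87] F [0.9 0.6 5.8] M [ 0.085 -0.287 -0.021] yaw 4.58 w 0.0148
```

The force peaked near 15.5 N and has dropped to about half, so the plate is now sliding past the noses. The underside is at about 139 mm, and I expect the click at about 134 mm (TCP about 159).

Emit:
{"fn": "jog_arm", "kwargs": {
  "dr": [
    [0,0,0],
    [0,0,0],
    [0,0,0],
    [0,0,0],
    [0,0,0],
    [0,0,0],
    [0,0,0],
    [0,0,0],
    [0,0,0],
    [0,0,0]
  ],
  "slide": [
    [0,0,0.0005],
    [0,0,0.0005],
    [0,0,0.0005],
    [0,0,0.0005],
    [0,0,0],
    [0,0,0],
    [0,0,0],
    [0,0,0],
    [0,0,0],
    [0,0,0]
  ],
  "gripper": [-1,-1,-1,-1,-1,-1,-1,-1,-1,-1]
}}

```text
time_s: 16.4
position: [0.5074, 0.1419, 0.1617]
tool_rot: [[0.997, 0.08, 0.001], [0.08, -0.997, 0.0], [0.001, 0.0, -1.0]]
ft_force: [1.5, -0.2, 5.3]
grip_width: 0.0152
```

```bash
python3 st.py
```

```text
t 16.4 pos [507.42 141.92 161.73] F [ 1.5 -0.2  5.3] M [ 0.118 -0.149  0.03 ] yaw 4.58 w 0.0152
```

Emit:
{"fn": "jog_arm", "kwargs": {
  "dr": [
    [0,0,0],
    [0,0,0],
    [0,0,0],
    [0,0,0],
    [0,0,0],
    [0,0,0],
    [0,0,0],
    [0,0,0],
    [0,0,0],
    [0,0,0]
  ],
  "slide": [
    [0,0,0.0004],
    [0,0,0.0004],
    [0,0,0.0004],
    [0,0,0],
    [0,0,0],
    [0,0,0],
    [0,0,0],
    [0,0,0],
    [0,0,0],
    [0,0,0]
  ],
  "gripper": [-1,-1,-1,-1,-1,-1,-1,-1,-1,-1]
}}

```text
time_s: 17.4
position: [0.5074, 0.1419, 0.1605]
tool_rot: [[0.997, 0.08, 0.001], [0.08, -0.997, 0.0], [0.001, 0.0, -1.0]]
ft_force: [0.9, 1.0, 5.2]
grip_width: 0.0152
```

```bash
python3 st.py
```

```text
t 17.4 pos [507.35 141.92 160.5 ] F [0.9 1.  5.2] M [ 0.066 -0.117  0.007] yaw 4.58 w 0.0152
```

Emit:
{"fn": "jog_arm", "kwargs": {
  "dr": [
    [0,0,0],
    [0,0,0],
    [0,0,0],
    [0,0,0],
    [0,0,0],
    [0,0,0],
    [0,0,0],
    [0,0,0],
    [0,0,0],
    [0,0,0]
  ],
  "slide": [
    [0,0,0.0004],
    [0,0,0.0004],
    [0,0,0],
    [0,0,0],
    [0,0,0],
    [0,0,0],
    [0,0,0],
    [0,0,0],
    [0,0,0],
    [0,0,0]
  ],
  "gripper": [-1,-1,-1,-1,-1,-1,-1,-1,-1,-1]
}}

```text
time_s: 18.4
position: [0.507, 0.142, 0.1593]
tool_rot: [[0.997, 0.08, -0.0], [0.08, -0.997, 0.0], [-0.0, -0.0, -1.0]]
ft_force: [-0.4, 0.1, -2.0]
grip_width: 0.0149
```

```bash
python3 st.py
```

```text
t 18.4 pos [506.95 141.97 159.31] F [-0.4  0.1 -2. ] M [-0.016 -0.018 -0.02 ] yaw 4.59 w 0.0149
```

Both hooks have clicked: the force is back to the bar's weight and the moment is zero. I'll ease it down onto the ledges.

Emit:
{"fn": "jog_arm", "kwargs": {
  "dr": [
    [0,0,0],
    [0,0,0],
    [0,0,0],
    [0,0,0],
    [0,0,0],
    [0,0,0],
    [0,0,0],
    [0,0,0],
    [0,0,0],
    [0,0,0]
  ],
  "slide": [
    [0,0,0.0002],
    [0,0,0.0002],
    [0,0,0.0002],
    [0,0,0],
    [0,0,0],
    [0,0,0],
    [0,0,0],
    [0,0,0],
    [0,0,0],
    [0,0,0]
  ],
  "gripper": [-1,-1,-1,-1,-1,-1,-1,-1,-1,-1]
}}

```text
time_s: 19.4
position: [0.507, 0.1419, 0.1587]
tool_rot: [[0.997, 0.08, 0.0], [0.08, -0.997, -0.0], [0.0, 0.0, -1.0]]
ft_force: [0.1, 0.4, -1.5]
grip_width: 0.0148
```

```bash
python3 st.py
```

```text
t 19.4 pos [506.99 141.93 158.73] F [ 0.1  0.4 -1.5] M [0.039 0.026 0.004] yaw 4.59 w 0.0148
```

Emit:
{"fn": "jog_arm", "kwargs": {
  "dr": [
    [0,0,0],
    [0,0,0],
    [0,0,0],
    [0,0,0],
    [0,0,0],
    [0,0,0],
    [0,0,0],
    [0,0,0],
    [0,0,0],
    [0,0,0]
  ],
  "slide": [
    [0,0,0.0002],
    [0,0,0.0002],
    [0,0,0],
    [0,0,0],
    [0,0,0],
    [0,0,0],
    [0,0,0],
    [0,0,0],
    [0,0,0],
    [0,0,0]
  ],
  "gripper": [-1,-1,-1,-1,-1,-1,-1,-1,-1,-1]
}}

```text
time_s: 20.4
position: [0.507, 0.1419, 0.1583]
tool_rot: [[0.997, 0.08, 0.0], [0.08, -0.997, -0.0], [0.0, 0.0, -1.0]]
ft_force: [0.1, 0.6, -2.4]
grip_width: 0.0148
```

```bash
python3 st.py
```

```text
t 20.4 pos [506.98 141.93 158.34] F [ 0.1  0.6 -2.4] M [0.029 0.021 0.025] yaw 4.58 w 0.0148
```

Emit:
{"fn": "jog_arm", "kwargs": {
  "dr": [
    [0,0,0],
    [0,0,0],
    [0,0,0],
    [0,0,0],
    [0,0,0],
    [0,0,0],
    [0,0,0],
    [0,0,0],
    [0,0,0],
    [0,0,0]
  ],
  "slide": [
    [0,0,0.0002],
    [0,0,0.0002],
    [0,0,0],
    [0,0,0],
    [0,0,0],
    [0,0,0],
    [0,0,0],
    [0,0,0],
    [0,0,0],
    [0,0,0]
  ],
  "gripper": [-1,-1,-1,-1,-1,-1,-1,-1,-1,-1]
}}

```text
time_s: 21.4
position: [0.507, 0.1419, 0.1579]
tool_rot: [[0.997, 0.08, -0.0], [0.08, -0.997, -0.0], [-0.0, 0.0, -1.0]]
ft_force: [-0.3, 0.9, -1.0]
grip_width: 0.0145
```

```bash
python3 st.py
```

```text
t 21.4 pos [506.99 141.92 157.91] F [-0.3  0.9 -1. ] M [ 0.002 -0.001  0.022] yaw 4.58 w 0.0145
```

Emit:
{"fn": "jog_arm", "kwargs": {
  "dr": [
    [0,0,0],
    [0,0,0],
    [0,0,0],
    [0,0,0],
    [0,0,0],
    [0,0,0],
    [0,0,0],
    [0,0,0],
    [0,0,0],
    [0,0,0]
  ],
  "slide": [
    [0,0,0.0002],
    [0,0,0.0001],
    [0,0,0],
    [0,0,0],
    [0,0,0],
    [0,0,0],
    [0,0,0],
    [0,0,0],
    [0,0,0],
    [0,0,0]
  ],
  "gripper": [-1,-1,-1,-1,-1,-1,-1,-1,-1,-1]
}}

```text
time_s: 22.4
position: [0.507, 0.1419, 0.1578]
tool_rot: [[0.997, 0.08, 0.0], [0.08, -0.997, 0.0], [0.0, -0.0, -1.0]]
ft_force: [-2.0, 0.8, 4.9]
grip_width: 0.0148
```

```bash
python3 st.py
```

```text
t 22.4 pos [507.02 141.95 157.8 ] F [-2.   0.8  4.9] M [-0.046  0.38  -0.002] yaw 4.58 w 0.0148
```

The bar has touched the ledges (light rise of 5–6 N, 1.5 mm after the click). I'll let go and back off.

Emit:
{"fn": "jog_arm", "kwargs": {
  "dr": [
    [0,0,0],
    [0,0,0],
    [0,0,0],
    [0,0,0],
    [0,0,0],
    [0,0,0],
    [0,0,0],
    [0,0,0],
    [0,0,0],
    [0,0,0]
  ],
  "slide": [
    [0,0,0],
    [0,0,0],
    [0,0,0],
    [0,0,0],
    [0,0,0],
    [0,0,0],
    [0,0,0],
    [0,0,0],
    [0,0,0],
    [0,0,0]
  ],
  "gripper": [-0.6,-0.5,-0.4,-0.2,0,0.1,0.1,0.1,0.1,0.1]
}}

```text
time_s: 23.4
position: [0.507, 0.1419, 0.1576]
tool_rot: [[0.997, 0.08, -0.0], [0.08, -0.997, 0.0], [-0.0, -0.0, -1.0]]
ft_force: [0.6, -0.4, -0.3]
grip_width: 0.047
```

Emit:
{"fn": "jog_arm", "kwargs": {
  "dr": [
    [0,0,0],
    [0,0,0],
    [0,0,0],
    [0,0,0],
    [0,0,0],
    [0,0,0],
    [0,0,0],
    [0,0,0],
    [0,0,0],
    [0,0,0]
  ],
  "slide": [
    [0,0,-0.005],
    [0,0,-0.01],
    [0,0,-0.015],
    [0,0,-0.015],
    [0,0,-0.015],
    [0,0,-0.015],
    [0,0,-0.01],
    [0,0,-0.01],
    [0,0,-0.005],
    [0,0,0]
  ],
  "gripper": [0.1,0.1,0.1,0.1,0.1,0.1,0.1,0.1,0.1,0.1]
}}

```text
time_s: 24.4
position: [0.5071, 0.142, 0.2581]
tool_rot: [[0.997, 0.08, 0.001], [0.08, -0.997, 0.0], [0.001, 0.0, -1.0]]
ft_force: [0.4, -0.2, 0.5]
grip_width: 0.047
```

Emit:
{"fn": "jog_arm", "kwargs": {
  "dr": [
    [0,0,0],
    [0,0,0],
    [0,0,0],
    [0,0,0],
    [0,0,0],
    [0,0,0],
    [0,0,0],
    [0,0,0],
    [0,0,0],
    [0,0,0]
  ],
  "slide": [
    [0,0.015,0],
    [0,0.03,0],
    [0,0.03,0],
    [0,0.03,0],
    [0,0.03,0],
    [0,0.03,0],
    [0,0.03,0],
    [0,0.03,0],
    [0,0.02,0],
    [0,0.01,0]
  ],
  "gripper": [0.1,0.1,0.1,0.1,0.1,0.1,0.1,0.1,0.1,0.1]
}}

```text
time_s: 25.4
position: [0.5269, -0.1146, 0.2568]
tool_rot: [[0.997, 0.078, -0.001], [0.078, -0.997, 0.0], [-0.001, -0.0, -1.0]]
ft_force: [-0.1, 1.0, -0.5]
grip_width: 0.047
```

```bash
python3 st.py; python3 - <<'E'
from h import *
from rig import viewer
o=[]
for n,(x,y,w,h) in(("side",(255,155,100,100)),("top",(235,205,100,100))):
    d=viewer.get_image(n);np.savez(f"pics/{n}5.npz",**d)
    o.append(cv2.resize(d["pixels"][y:y+h,x:x+w],None,fx=4,fy=4,interpolation=cv2.INTER_CUBIC))
    if n=="side": cv2.imwrite("pics/full5.png",d["pixels"])
cv2.imwrite("pics/e5.png",np.hstack(o))
E
```

```text
t 25.4 pos [ 526.93 -114.64  256.83] F [-0.1  1.  -0.5] M [-0.018  0.045 -0.   ] yaw 4.46 w 0.047
```

View pics/e5.png

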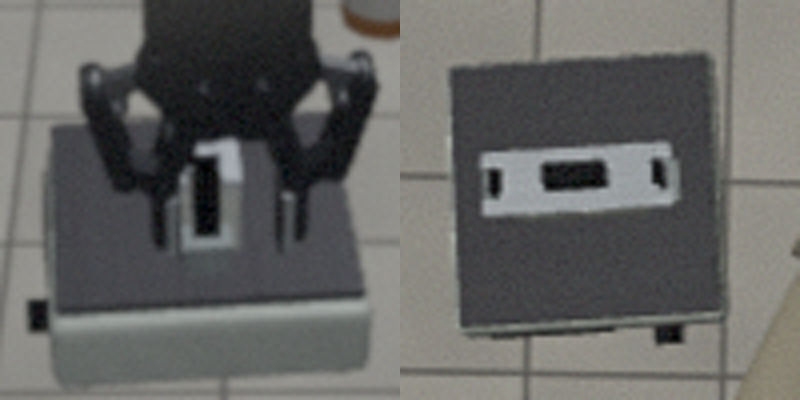

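View pics/full5.png

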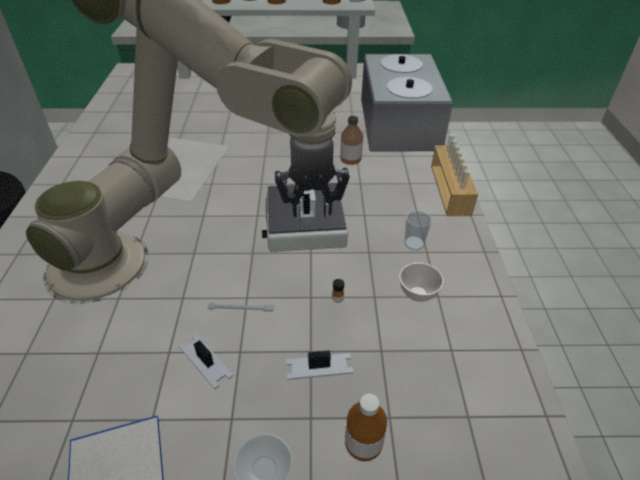

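The top crop shows the bar on the block with a hook in each notch, at (494,182) and (658,172). The gripper hides the bar in the side view, so I'll move aside and check once more.

Emit:
{"fn": "jog_arm", "kwargs": {
  "dr": [
    [0,0,0],
    [0,0,0],
    [0,0,0],
    [0,0,0],
    [0,0,0],
    [0,0,0],
    [0,0,0],
    [0,0,0],
    [0,0,0],
    [0,0,0]
  ],
  "slide": [
    [-0.015,0,0],
    [-0.02,0,0],
    [-0.02,0,0],
    [-0.02,0,0],
    [-0.02,0,0],
    [-0.02,0,0],
    [-0.015,0,0],
    [-0.01,0,0],
    [0,0,0],
    [0,0,0]
  ],
  "gripper": [0.1,0.1,0.1,0.1,0.1,0.1,0.1,0.1,0.1,0.1]
}}

```text
time_s: 26.5
position: [0.3882, -0.1233, 0.2577]
tool_rot: [[0.997, 0.08, 0.001], [0.08, -0.997, -0.0], [0.0, 0.0, -1.0]]
ft_force: [0.2, 0.0, 0.2]
grip_width: 0.0471
```

```bash
python3 - <<'E'
from h import *
from rig import viewer
d=viewer.get_image("side");np.savez("pics/side6.npz",**d)
cv2.imwrite("pics/e6.png",cv2.resize(d["pixels"][155:235,275:345],None,fx=8,fy=7,interpolation=cv2.INTER_CUBIC))
a=np.radians(4.6);R=np.array([[np.cos(a),-np.sin(a)],[np.sin(a),np.cos(a)]])
for p in((-22,-66),(22,-66),(22,66),(-22,66)):
    w=R@(np.array(p)/1000)+[.507,.142]; q=proj(d,[*w,.139]); print(p,q.round(1),((q-[275,155])*[8,7]).round())
E
```

```text
(-22, -66) [[297.  200.1]] [[176. 316.]]
(22, -66) [[315.4 199.1]] [[323. 309.]]
(22, 66) [[311.  167.6]] [[288.  88.]]
(-22, 66) [[293.9 168.5]] [[151.  94.]]
```

View pics/e6.png

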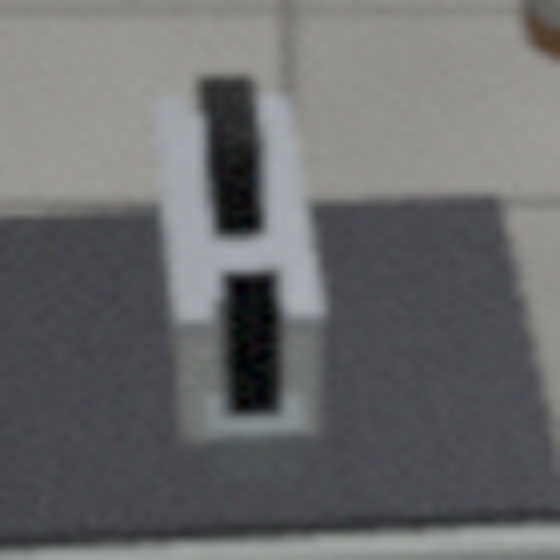

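The bar lies flat on the block: its corners at crop (176,316), (323,309), (288,92) and (155,96) match the predicted seated level bar within about half a pixel. The near hook stands over the notch. I'm handing it in.

```bash
python3 -c "
from rig import env
print(env.close_job())"
```

```text
the job is handed in; nothing more can be done
None
```

The bar is seated flat on both ledges with both hooks clicked over it, and the job is handed in at about 27 s of the 48 s. I took the leftmost of the three look-alike bars by its grip, carried it level over the shaker and pressed it straight down.

- **Force while pressing:** it built to about 15.5 N at the noses, fell to about 7 N, then went to zero in a single drop at the click. The wrist moment stayed balanced throughout. I never got a reading of each hook joint on its own.
- **Meeting the ledges:** I eased the bar down about 1.5 mm after the click. It touched with a rise of about 6 N over the bar's weight, and I stopped there and let go.
- **Last pictures:** the top view shows a hook in each notch. In the side view the bar's four corners match a level, seated bar within about half a pixel, about 1 mm. That check used the ledge height I had felt, about 133 mm. The bystanders visible in the side view look where they were at the start.
- **Disagreement:** the two cameras differed by about 1 mm on the bar's x position. I shifted it about +0.8 mm before contact, then about 1.2 mm back while pressing because the arm was flexing. The rough platform outlines were 2–6 mm off in y, so I aimed by the vial caps and hooks instead.

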